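Press the toothed retaining cap onto the tube mixer's shaft

ROBOT

A 6-joint arm with a two-finger parallel gripper is mounted at the origin on the work surface. World frame = base frame: x ahead of the robot, y to its left, z up, the work surface at z = 0. Lengths are in m, angles in rad, forces in N, time in s.
With the tool pointing down it reaches from about 0.35 to 1 m from the base axis. Payload 7.1 kg.
Tool frame: the origin (TCP) lies at the very end of the fingers, on their centre line; the grasp point (between the pads) lies 19 mm behind it; z points along the fingers, y is the line along which they close (so a half turn about z gives the same grasp; the last joint's range is limited). The gripper opens to 85 mm and grips with 20 to 120 N. Pads are 22 mm wide; open, the fingers measure 114 mm over their backs; the gripper's body (76 mm by 85 mm) begins 54 mm behind the grasp point. The pads swing forward as they close: fully open they stand 13 mm farther back than shut.
Start: joints at [1.304, 0.423, 1.63, -0, 1.089, -0.019], TCP at [0.153, 0.606, 0.231] pointing down, gripper open.
Joint ranges: [-3, 3], [-0.9, 2.11], [0.09, 2.58], [-1.31, 4.45], [0.11, 2.69], [-2.54, 2.54]. Speed limits (rad/s): [2.39, 2.39, 3.01, 3.14, 3.14, 3.14].

INTERFACE

Orientations are given as [roll, pitch, yaw] about the fixed x, y, z axes, in that order (R = Rz(yaw) Ry(pitch) Rx(roll)).
In Python, from station import manip gives the robot as it stands. Calls block until the motion is done:
- manip.move_pose(position, orientation): joint-space move of the TCP to a pose.
- manip.servo_line(position, attitude=None, velocity=0.15, stop_force=None): straight line of the TCP; attitude=None keeps the orientation; velocity is the mean speed in m/s. With stop_force (N) it stops when the force on the tool has changed by that much, and returns True; else False.
- manip.move_j(angles): joint-space move.
- manip.grip(opening, newtons=None): finger opening in m; newtons is the grip in N (None keeps the last); returns when the fingers have stopped.
- manip.wait(seconds).
- manip.solve_ik(position, orientation): joint angles nearest the present ones, or None.
- manip.get_obs(): the state.
- manip.capture(name): name is "side" or "top" or "wrist"; returns the picture (420x560x3 uint8, red, green, blue); there is no depth.
- manip.camera_params(name): a dict with "K" (3x3 intrinsics, pixels), "dist" ([k1, k2, p1, p2, k3] as OpenCV has them; the pictures are not rectified), "rvec" (rotation vector, rad) and "tvec" (3), from world to camera coordinates, as OpenCV has them. Camera axes: x right, y down, z forward; pixel columns grow to the right and rows downward; lengths in m; the calibration is good to about 2 mm. A picture is of the moment at which its call begins: read the wrist's pose just before it. camera_params takes no time and is no camera call; for the wrist camera it gives the pose at the moment of the call.
A pose or a line that the arm cannot do raises manip.PlanningError and nothing moves.
- manip.close_job(): hands the job in; it is judged then, once.
The state is a dict: "time_s": time; "q": joint angles; "joint_vel": joint speeds; "joint_efforts": joint torques, N m; "tool_pos": TCP position; "ee_rot": TCP orientation; "contact_force": force on the tool from outside, world axes, zero at the start; "torque": the same for the moment, N m; "grip_width": finger opening in m; "finger_force": force on a finger pad.
Only numpy, scipy, OpenCV 4.12 (cv2) and the standard library are available. Lean on these libraries where they do the work, as an engineer would, in place of code of your own. Each camera call takes 0.05 s, during which the arm holds its last target. There are 200 camera calls.

TASK

Fit the tube mixer's retaining cap: take the blue toothed cap from the teal mat, set it upright over the bare steel shaft in the middle of the white carousel, and press it straight down until its teeth grip the shaft and it bears firmly on the black sprung collar. Feel for the collar: stop with it clearly squeezed (a push of about 13 N in all is right) and never crush it to its stop. Let go, and leave everything else where it is.

Things in the scene. Friction and masses are not known exactly. Their poses are not given: they have to be found in the camera images.
- cap: the push cap, loose, upright on the mat, open side down, 34 mm high, 50 g: steel flange 36 mm across and 5 mm thick at the bottom, above it a blue eight-sided grip, 24 mm across its flats (they face the cap's own x and y axes and the diagonals), up to a flat closed top. Bore 13 mm wide, 28 mm deep. Origin: centre of its underside, z up
- teeth (a point): centre of the ring of six sprung steel teeth in the cap's bore, 3.5 mm above its underside; the tips leave 8 mm between them. As they spread over the shaft's round nose (cap underside 4 to 7 mm below the shaft tip) the needed push rises to about 5.5 N (4 to 7 N); it stays so all the way down, and pulling off takes as much
- shaft_tip (a point): topmost point of the plain vertical steel shaft, 10 mm in diameter, round-nosed, 116 mm above the bench, in the centre of the tube mixer (fixed silver housing, 170 x 170 x 60 mm). The point's axes turn with the housing, z up
- carousel: the fixed white tube carousel, a disc of 150 mm diameter around the shaft, tube lids up to 80 mm above the bench. Origin: on the shaft's axis at the disc's underside, z up. It carries brass shims around the shaft and on them the black sprung collar, 40 mm in diameter, that the cap must bear on
- hub (a point): centre of the carousel's hub top, 82 mm above the bench, below shims and collar. The shims differ: the free collar's top lies anywhere from 14 to 24 mm below the shaft tip, not measured. The collar yields 1 mm per 4.5 N, meets its stop at 3.5 mm (16 N), is spoilt above 17 N; 2 N must remain on it after letting go. Push = teeth's drag, then drag plus collar: stop at 11 to 15 N in all, at about 10 mm/s
- mat: teal service mat fixed to the bench, 200 x 260 x 3 mm, on which the cap, the spacer and the knob stand in any order, about 85 mm apart. Origin: centre of its underside
- spacer: bystander: aluminium ring, 36 mm across, 12 mm high
- knob: bystander: red plastic knob without teeth, 34 mm across, 22 mm high
- reagent_a: bystander: white bottle with blue lid, 95 mm high
- reagent_b: bystander: amber jar with black lid, 85 mm high
- calculator: bystander: black desk calculator, 130 x 75 x 12 mm
- screwdriver: bystander: screwdriver lying on the bench
- tube_rack: bystander: orange tube block, 70 x 130 mm, 47 mm high with its tubes
There are look-alikes about, which are no part of the job. Leave any orange or yellow look-alike of the part that bears shaft_tip alone.

How it is judged:
By the outcome, as a careful person would: the job done as asked, in the order asked, and still so for the second after the job is handed in, with the robot touching nothing.
It also fails if it takes over 61 s, if anything falls off the work surface, if the arm or the gripper's body presses on something with over 40 N, if the wrist force passes 120 N, or if a joint passes its speed limit or range.

## Working session

There is one attempt and no reset: what is moved stays moved. The work goes in short steps, each a Python script; the robot and the scene stay as the last script left them, time stands still between calls to the robot, and variables do not carry over. Pictures are saved under pics/ and viewed, at most 10 in all, crops included, and the job is handed in when it is done.

```bash
mkdir -p pics; cat > h.py <<'E'
import numpy as np, cv2
from station import manip
def cam(n):
    p=manip.camera_params(n); return {k:np.array(v,float) for k,v in p.items() if k in("K","dist","rvec","tvec")}
def ray(p,uv):
    R=cv2.Rodrigues(p["rvec"])[0]
    x=cv2.undistortPoints(np.array([[uv]],float),p["K"],p["dist"])[0,0]
    return -R.T@p["tvec"].ravel(), R.T@np.array([x[0],x[1],1.])
def onz(p,uv,z):
    c,d=ray(p,uv); return c+d*(z-c[2])/d[2]
def proj(p,X): return cv2.projectPoints(np.array(X,float).reshape(-1,1,3),p["rvec"],p["tvec"],p["K"],p["dist"])[0].reshape(-1,2)
def shot(n,f):
    p=cam(n); im=manip.capture(n); cv2.imwrite(f,im[:,:,::-1]); return p,im
E
python3 - <<'E'
from h import *
for n in("top","side"):
    p,im=shot(n,f"pics/{n}0.png"); print(n,ray(p,(280,210)))
o=manip.get_obs();print(o["time_s"],o["ee_rot"],o["contact_force"],o["grip_width"])
E
```

```text
top (array([ 0.35805076, -0.01232007,  1.43577432]), array([ 0.10828847, -0.02462521, -0.99384973]))
side (array([-0.02926948, -0.66023466,  0.60987297]), array([ 0.54398374,  0.65757314, -0.52123773]))
0.1 [-3.14013809e+00 -1.87715415e-05  2.89380273e+00] [-1.12547725 -0.13005485 -0.33038661] 0.08543238708459405
```

View pics/top0.png

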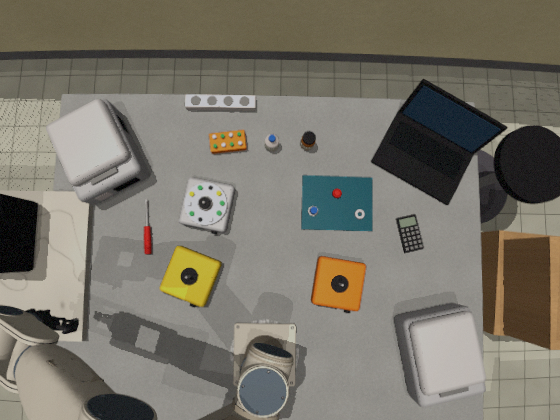

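View pics/side0.png

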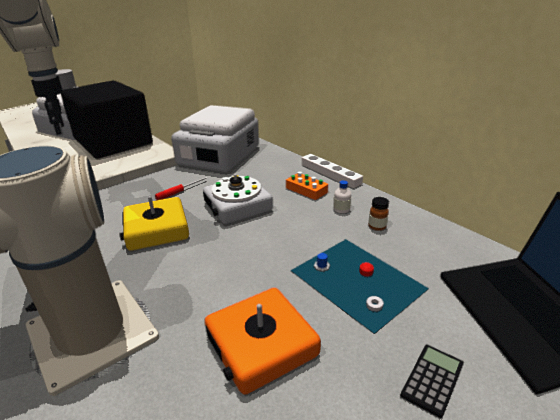

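Top view: the wanted cap is the blue spot at (313,211) on the mat. It could be confused with reagent_a's blue lid (272,140), the red knob (337,193) or the spacer (360,214). The shaft is in the silver mixer with the white carousel at (207,205); its look-alikes are yellow (190,277) and orange (340,284). I'll move over the cap and check from close by.

```bash
python3 - <<'E'
from h import *
p=cam("top"); a=cv2.imread("pics/top0.png")[:,:,::-1].astype(int)
m=((a[:,:,2]>a[:,:,0]+60)&(a[:,:,2]>a[:,:,1]+40)); m[:170]=0;m[240:]=0;m[:,:295]=0;m[:,380:]=0
v,u=np.nonzero(m);c=onz(p,(u.mean(),v.mean()),.037);print("cap",c,len(u))
s=onz(p,(207,203),.1);print("shaft",s, "shaft side px",proj(cam("side"),[[s[0],s[1],.116],[c[0],c[1],.037]]))
# mat orientation
m=((a[:,:,1]>a[:,:,0]+30)&(abs(a[:,:,1]-a[:,:,2])<40)).astype(np.uint8)
k=max(cv2.findContours(m,0,2)[0],key=cv2.contourArea);b=cv2.boxPoints(cv2.minAreaRect(k));print([onz(p,x,.003).round(3) for x in b])
w=cam("wrist");cc,d=ray(w,(280,210));o=manip.get_obs();print("wrist cam",cc-o["tool_pos"],d)
# keep camera over the cap
off=(cc+d*(.037-cc[2])/d[2])[:2]-o["tool_pos"][:2];print(off)
yaw=2.894
manip.move_pose([c[0],c[1],.22],[np.pi,0,np.pi]) 
w,im=shot("wrist","pics/w1.png");o=manip.get_obs();print(o["time_s"],o["tool_pos"],o["q"],proj(w,[c[0],c[1],.037]))
E
```

```text
cap [ 0.51300049 -0.16556901  0.037     ] 36
shaft [0.52317545 0.20221436 0.1       ] shaft side px [[237.58577884 174.34676658]
 [323.04893316 254.45778324]]
[array([ 0.641, -0.127,  0.003]), array([ 0.646, -0.383,  0.003]), array([ 0.447, -0.38 ,  0.003]), array([ 0.443, -0.128,  0.003])]
wrist cam [-0.08172406  0.02068412  0.14281947] [ 0.32729469 -0.09270413 -0.94050853]
[ 0.03535159 -0.0124768 ]
3.1417 [ 0.51320894 -0.16499991  0.21999796] [-3.33195477e-01  3.12069344e-01  1.82979063e+00  1.07139558e-04
  9.99756354e-01 -1.90490798e+00] [[282.23970236 179.12423494]]
```

View pics/w1.png

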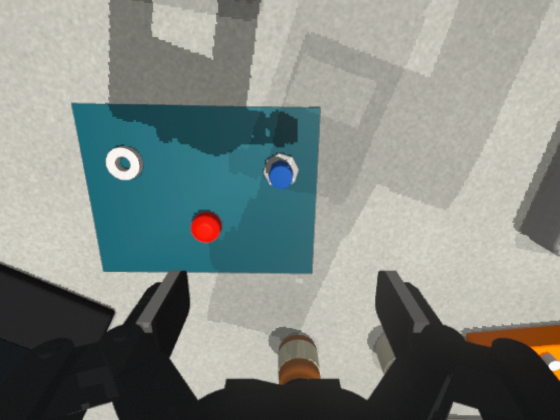

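Wrist view: blue cap with its steel flange at (281,173), where the top view predicted it; spacer at (124,163), knob at (206,227). Next is a closer crop to measure centre and flat direction.

```bash
python3 - <<'E'
from h import *
manip.servo_line([.513,-.1655,.12],velocity=.2)
w,im=shot("wrist","pics/w2.png");a=im.astype(int)
m=((a[:,:,2]>a[:,:,0]+50)&(a[:,:,2]>a[:,:,1]+40)).astype(np.uint8)
k=max(cv2.findContours(m,0,2)[0],key=cv2.contourArea)
x,y,ww,hh=cv2.boundingRect(k);print(x,y,ww,hh,cv2.contourArea(k),manip.get_obs()["time_s"])
print(proj(w,[[.513,-.1655,.037],[.513,-.1655,.003]]))
# colour levels in the blue region
px=a[m>0];print(np.percentile(px.sum(1),[5,25,50,75,95]))
c=im[max(y-40,0):y+hh+40,x-40:x+ww+40,::-1];cv2.imwrite("pics/w2c.png",cv2.resize(c,None,fx=4,fy=4,interpolation=0)[:600,:800]);print(x-40,y-40)
E
```

```text
264 185 34 41 993.5 3.8417
[[282.97568416 212.51913509]
 [282.92854241 198.35504944]]
[166. 189. 357. 369. 379.]
224 145
```

View pics/w2c.png

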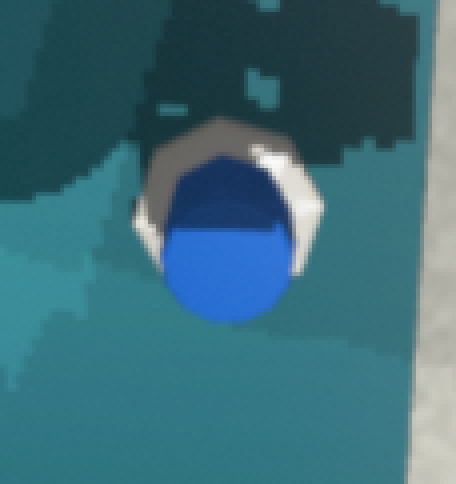

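The crop shows the cap: lit lower part of the blue top, a shadow across the rest, steel flange behind (image ≈ (281,200)). I'll separate the top face from the side facets by shade and back-project its outline to z = 0.037.

```bash
python3 - <<'E'
from h import *
w=cam("wrist");a=cv2.imread("pics/w2.png")[:,:,::-1].astype(int)
for u in (272,281,290): print(u,[tuple(a[v,u]) for v in range(183,206,1)] if u==281 else [a[v,u].sum() for v in range(183,206)])
m=((a[:,:,2]>a[:,:,0]+50)&(a[:,:,2]>a[:,:,1]+40)).astype(np.uint8)
k=max(cv2.findContours(m,0,1)[0],key=cv2.contourArea)[:,0,:]
P=np.array([onz(w,q,.037)[:2] for q in k if q[1]>198])*1000
c,r=cv2.minEnclosingCircle(P.astype(np.float32));print(c,r)
d=P-np.array(c);an=np.degrees(np.arctan2(d[:,1],d[:,0]));i=np.argsort(an)
for j in i: print(f"{an[j]:.0f}:{np.hypot(*d[j]):.1f}",end=" ")
# base outline: grip's foot on flange, z=.008
Q=np.array([onz(w,q,.008)[:2] for q in k if q[1]<197])*1000
print();d=Q-np.array(c);an=np.degrees(np.arctan2(d[:,1],d[:,0]));i=np.argsort(an)
for j in i: print(f"{an[j]:.0f}:{np.hypot(*d[j]):.1f}",end=" ")
E
```

```text
272 [np.int64(304), np.int64(307), np.int64(306), np.int64(275), np.int64(217), np.int64(174), np.int64(162), np.int64(167), np.int64(165), np.int64(163), np.int64(166), np.int64(163), np.int64(164), np.int64(170), np.int64(179), np.int64(185), np.int64(188), np.int64(184), np.int64(195), np.int64(288), np.int64(361), np.int64(368), np.int64(362)]
281 [(np.int64(89), np.int64(91), np.int64(97)), (np.int64(57), np.int64(71), np.int64(95)), (np.int64(26), np.int64(53), np.int64(93)), (np.int64(22), np.int64(52), np.int64(93)), (np.int64(23), np.int64(52), np.int64(93)), (np.int64(21), np.int64(50), np.int64(92)), (np.int64(23), np.int64(51), np.int64(93)), (np.int64(24), np.int64(53), np.int64(93)), (np.int64(23), np.int64(52), np.int64(94)), (np.int64(22), np.int64(52), np.int64(96)), (np.int64(22), np.int64(52), np.int64(96)), (np.int64(25), np.int64(55), np.int64(99)), (np.int64(25), np.int64(57), np.int64(105)), (np.int64(26), np.int64(59), np.int64(107)), (np.int64(22), np.int64(56), np.int64(105)), (np.int64(25), np.int64(59), np.int64(106)), (np.int64(24), np.int64(58), np.int64
[... 892 characters left out ...]
.8 -44:12.8 -39:13.0 -37:12.5 -32:12.7 -29:12.4 -24:12.7 -21:12.5 -17:13.0 -14:12.8 -10:12.6 -7:12.5 -4:12.4 -0:12.4 3:12.4 7:12.5 10:12.6 13:12.8 18:12.2 21:12.4 26:12.0 29:12.3 34:12.0 37:12.5 42:12.3 47:12.2 49:11.7 55:11.8 60:12.0 65:12.3 68:11.9 72:11.6 76:11.4 79:11.2 83:11.1 87:11.0 92:11.0 96:11.1 100:11.2 103:12.0 107:11.5 111:11.7 114:12.0 119:11.7 122:12.1 125:12.5 128:13.0 
-179:9.7 -174:9.7 -171:10.6 -165:10.0 -161:10.2 -155:9.8 -150:10.1 -144:9.9 -140:10.4 -134:10.3 -131:10.9 -125:11.1 -119:11.3 -115:10.9 -109:11.4 -106:10.4 -101:11.0 -96:10.9 96:10.5 102:9.9 107:10.1 113:9.6 117:9.9 124:9.7 131:9.5 135:8.9 139:8.4 145:9.7 146:8.6 149:9.3 156:9.6 161:9.3 165:9.1 171:9.8 176:9.7
```

```bash
cat > fit.py <<'E'
from h import *
from scipy.optimize import least_squares
def fit(w,im,z,vmin=None):
    S=6
    b=cv2.resize(im,None,fx=S,fy=S,interpolation=cv2.INTER_CUBIC).astype(int)
    m=((b[:,:,2]>b[:,:,0]+50)&(b[:,:,2]>b[:,:,1]+40)).astype(np.uint8)
    k=max(cv2.findContours(m,0,1)[0],key=cv2.contourArea)[:,0,:]
    k=(k+.5)/S-.5
    if vmin: k=k[k[:,1]>vmin]
    P=np.array([onz(w,q,z)[:2] for q in k])*1000
    best=[]
    N=lambda t:t+np.arange(8)*np.pi/4
    def res(x):
        n=N(x[2]);return (np.stack([np.cos(n),np.sin(n)],1)@(P-x[:2]).T).max(0)-x[3]
    for t in np.radians([0,11,22.5,33]):
        r=least_squares(res,[*P.mean(0),t,12]);best.append((r.cost/len(P),*r.x[:2],np.degrees(r.x[2])%45,r.x[3]))
    return sorted(best)
E
python3 - <<'E'
from fit import *
w=cam("wrist");a=cv2.imread("pics/w2.png")[:,:,::-1]
for r in fit(w,a,.037,199): print(np.round(r,3))
# second look, shifted sideways for another perspective
manip.move_pose([.485,-.1665,.10],[np.pi,0,np.pi])
w,im=shot("wrist","pics/w3.png")
u=proj(w,[[.511,-.167,.037],[.511,-.167,.02]]);print(u)
for r in fit(w,im,.037,u[0][1]-2): print(np.round(r,3))
x,y=u[0].astype(int);cv2.imwrite("pics/w3c.png",cv2.resize(im[max(y-60,0):y+50,x-60:x+60,::-1],None,fx=5,fy=5,interpolation=0))
print(manip.get_obs()["time_s"])
E
```

```text
[ 6.20000e-02  5.11685e+02 -1.67551e+02  4.31750e+01  1.20590e+01]
[ 6.20000e-02  5.11685e+02 -1.67551e+02  4.31750e+01  1.20590e+01]
[ 6.20000e-02  5.11672e+02 -1.67543e+02  4.05980e+01  1.20640e+01]
[ 7.90000e-02  5.11630e+02 -1.67557e+02  2.09420e+01  1.21090e+01]
[[282.13936671 258.96104611]
 [282.15874336 248.12560848]]
[ 4.10000e-02  5.11343e+02 -1.67483e+02  6.18800e+00  1.19650e+01]
[ 4.20000e-02  5.11579e+02 -1.67452e+02  1.92730e+01  1.17870e+01]
[ 4.20000e-02  5.11302e+02 -1.67468e+02  1.89100e+00  1.19940e+01]
[ 4.20000e-02  5.11302e+02 -1.67468e+02  1.89100e+00  1.19940e+01]
4.1583
```

View pics/w3c.png

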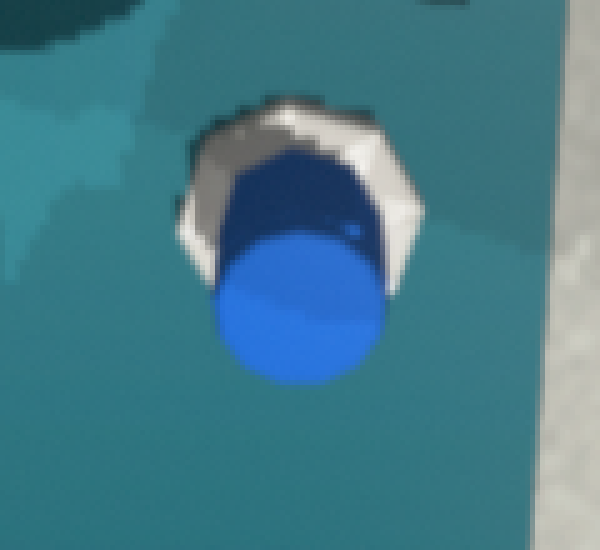

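```bash
python3 - <<'E'
from fit import *
w=cam("wrist");a=cv2.imread("pics/w3.png")[:,:,::-1].copy()
# top face only (bright blue); and whole cap's foot outline on flange plane
t=a.copy(); t[a[:,:,2]<150]=0
for r in fit(w,t,.037): print("top",np.round(r,3))
# steel flange outline: bright, low saturation near cap
h=cv2.cvtColor(a,cv2.COLOR_RGB2HSV)
m=((h[:,:,1]<70)&(h[:,:,2]>85)).astype(np.uint8);u=proj(w,[.511,-.167,.02])[0].astype(int)
M=np.zeros_like(m);M[u[1]-50:u[1]+30,u[0]-30:u[0]+30]=1
k=max(cv2.findContours(m*M,0,1)[0],key=cv2.contourArea)[:,0,:]
k=cv2.convexHull(k)
p=cv2.approxPolyDP(k,1.5,True)[:,0,:];c=np.array([511.4,-167.5])
for q in p:
    X=onz(w,q,.008)[:2]*1000-c;print(q,"%.0f deg r %.1f"%(np.degrees(np.arctan2(X[1],X[0])),np.hypot(*X)))
E
```

```text
top [ 4.40000e-02  5.13500e+02 -1.67829e+02  3.65100e+00  1.17760e+01]
top [ 4.40000e-02  5.13502e+02 -1.67831e+02  4.43400e+00  1.17760e+01]
top [ 4.60000e-02  5.13496e+02 -1.67832e+02  4.47410e+01  1.17750e+01]
top [ 5.40000e-02  5.13475e+02 -1.67821e+02  1.74550e+01  1.17810e+01]
[262 228] -122 deg r 18.5
[278 218] -170 deg r 18.4
[296 222] 144 deg r 18.3
[306 238] 94 deg r 18.9
[301 255] 48 deg r 20.5
[263 254] -50 deg r 20.0
[257 245] -76 deg r 20.6
```

```bash
python3 - <<'E'
from fit import *
w=cam("wrist");a=cv2.imread("pics/w3.png")[:,:,::-1].copy()
S=6;b=cv2.resize(a,None,fx=S,fy=S,interpolation=cv2.INTER_CUBIC).astype(int)
m=((b[:,:,2]>b[:,:,0]+50)&(b[:,:,2]>b[:,:,1]+40)).astype(np.uint8)
k=max(cv2.findContours(m,0,1)[0],key=cv2.contourArea)
kk=(cv2.approxPolyDP(k,.8*S,True)[:,0,:]+.5)/S-.5
for q in kk:
    X=onz(w,q,.008)[:2]*1000-np.array([511.4,-167.5]);print(q.round(1),"foot %.0f r %.1f"%(np.degrees(np.arctan2(X[1],X[0])),np.hypot(*X)))
t=((b[:,:,2]>150)&(m>0)).astype(np.uint8);print([v/S for v in cv2.boundingRect(t)],[v/S for v in cv2.boundingRect(m)])
print([int(a[v,282,2]) for v in range(224,282)])
print([tuple(map(int,a[236,u])) for u in range(262,302,2)])
E
```

```text
[270.2 233.8] foot -118 r 10.5
[270.1 235.6] foot -109 r 10.0
[269.1 235.6] foot -108 r 10.8
[268.9 239.8] foot -88 r 10.4
[268.4 237.9] foot -97 r 10.9
[267.8 241.2] foot -82 r 11.5
[269.4 240.6] foot -84 r 10.1
[270.6 242.6] foot -73 r 9.6
[269.2 242.2] foot -76 r 10.5
[266.4 244.9] foot -69 r 13.4
[266.8 247.9] foot -59 r 14.3
[263.8 257.4] foot -43 r 21.7
[265.2 265.1] foot -31 r 26.7
[270.1 271.1] foot -19 r 30.1
[277.8 274.6] foot -7 r 31.9
[285.6 274.6] foot 5 r 31.8
[292.6 271.4] foot 16 r 30.0
[297.8 265.1] foot 29 r 26.2
[298.6 262.1] foot 33 r 24.1
[298.6 253.2] foot 47 r 18.0
[296.9 249.9] foot 52 r 15.0
[295.6 239.2] foot 91 r 10.6
[291.6 233.8] foot 123 r 8.9
[290.4 235.2] foot 119 r 7.4
[292.2 235.6] foot 112 r 8.6
[291.4 237.2] foot 104 r 7.6
[292.6 238.8] foot 94 r 8.3
[289.6 240.8] foot 79 r 6.0
[286.2 239.4] foot 90 r 3.3
[284.6 240.2] foot 69 r 2.1
[281.1 236.6] foot -162 r 2.6
[281.2 238.2] foot -146 r 1.2
[275.9 239.6] foot -88 r 4.9
[275.4 237.6] foot -107 r 5.5
[272.9 237.6] foot -102 r 7.4
[264.1666666666667, 243.0, 35.166666666666664, 32.166666666666664] [264.1666666666667, 229.66666666666666, 35.166666666666664, 45.5]
[188, 152, 106, 97, 94, 92, 93, 93, 92, 92, 93, 93, 92, 93, 92, 93, 96, 96, 96, 113, 155, 193, 206, 208, 208, 207, 208, 206, 206, 207, 206, 207, 206, 206, 205, 209, 216, 221, 222, 223, 223, 222, 223, 222, 222, 222, 222, 222, 221, 215, 187, 147, 133, 131, 131, 131, 130, 131]
[(123, 121, 117), (124, 124, 119), (122, 121, 118), (59, 74, 99), (22, 51, 92), (21, 51, 91), (23, 52, 92), (23, 51, 92), (24, 53, 93), (24, 52, 93), (23, 52, 92), (25, 52, 93), (25, 52, 93), (26, 52, 92), (25, 53, 93), (27, 55, 95), (53, 72, 107), (183, 182, 181), (213, 210, 201), (213, 209, 201)]
```

```bash
python3 - <<'E'
from fit import *
w=cam("wrist")
for q in [(281.7,243),(281.7,275),(264.2,259),(299.1,259)]: print(q,(onz(w,q,.037)*1000).round(1))
a=cv2.imread("pics/w3.png")[:,:,::-1].astype(int)
m=((a[:,:,2]>a[:,:,0]+40)&(a[:,:,2]>a[:,:,1]+25)&(a[:,:,1]<70)).astype(np.uint8); m[:225]=0;m[250:]=0;m[:,:262]=0;m[:,302:]=0
for v in range(228,246): 
    u=np.nonzero(m[v])[0]
    if len(u):
        s=""
        for e in (u[0]-.5,u[-1]+.5):
            X=onz(w,(e,v),.008)[:2]*1000-np.array([511.4,-167.5]);s+=" (%.1f: %.0f %.1f)"%(e,np.degrees(np.arctan2(X[1],X[0])),np.hypot(*X))
        print(v,s)
E
```

```text
(281.7, 243) [ 500.6 -167.7   37. ]
(281.7, 275) [ 526.  -167.8   37. ]
(264.2, 259) [ 513.  -180.1   37. ]
(299.1, 259) [ 513.  -155.4   37. ]
228  (278.5: -164 10.2) (282.5: 178 9.8)
229  (276.5: -154 9.9) (285.5: 163 9.3)
230  (274.5: -144 10.0) (288.5: 148 9.5)
231  (272.5: -134 10.4) (289.5: 141 9.3)
232  (270.5: -125 11.1) (291.5: 131 9.7)
233  (268.5: -117 12.0) (292.5: 124 9.8)
234  (268.5: -114 11.7) (292.5: 120 9.4)
235  (268.5: -110 11.4) (293.5: 113 9.7)
236  (268.5: -105 11.1) (293.5: 108 9.4)
237  (267.5: -100 11.7) (294.5: 102 10.0)
238  (267.5: -96 11.6) (294.5: 97 9.8)
239  (267.5: -92 11.6) (295.5: 92 10.6)
240  (266.5: -88 12.4) (296.5: 87 11.4)
241  (266.5: -84 12.4) (296.5: 83 11.5)
242  (266.5: -80 12.6) (296.5: 79 11.6)
243  (265.5: -77 13.5) (296.5: 75 11.8)
244  (265.5: -73 13.8) (297.5: 72 12.8)
245  (265.5: -70 14.1) (297.5: 68 13.2)
```

The wrist pose was still settling at the shot (2 mm difference between pose reads), so I'll retake after a wait.

```bash
python3 - <<'E'
from fit import *
for P in ([.485,-.1665,.10],[.500,-.1665,.12]):
    manip.move_pose(P,[np.pi,0,np.pi]); manip.wait(.4)
    w,im=shot("wrist","pics/w4_%d.png"%(P[2]*100));w2=cam("wrist");print(w["tvec"]-w2["tvec"], manip.get_obs()["tool_pos"])
    t=im.copy();t[im[:,:,2]<150]=0
    r=fit(w,t,.037);print(np.round(r[0],2),np.round(r[-1],2))
print(manip.get_obs()["time_s"])
E
```

```text
[ 4.92766731e-06 -1.62196694e-05 -7.08934863e-06] [ 0.48498124 -0.16650073  0.09995828]
[ 5.0000e-02  5.1108e+02 -1.6725e+02  4.4020e+01  1.1730e+01] [ 5.0000e-02  5.1109e+02 -1.6724e+02  4.4710e+01  1.1730e+01]
[-4.90716333e-05  1.39696079e-04  7.45370123e-05] [ 0.49964192 -0.16645499  0.11969879]
[ 4.0000e-02  5.1110e+02 -1.6725e+02  4.1020e+01  1.1690e+01] [ 7.0000e-02  5.1108e+02 -1.6723e+02  2.2330e+01  1.1700e+01]
5.5583
```

```bash
python3 - <<'E'
from h import *
x,y=.5111,-.16725; O=[np.pi,0,np.pi-.03]
manip.move_pose([x,y,.07],O); manip.grip(.045,80)
print(manip.servo_line([x,y,.0095],velocity=.06,stop_force=6), manip.get_obs()["tool_pos"]); manip.wait(.2)
manip.grip(0,80); manip.wait(.2); o=manip.get_obs(); print(o["grip_width"],o["finger_force"],o["tool_pos"],o["contact_force"])
manip.servo_line([x,y,.10],velocity=.15); manip.wait(.2); o=manip.get_obs(); print(o["grip_width"],o["finger_force"],o["contact_force"])
manip.servo_line([x,y,.20],velocity=.25)
s=[.523,.202]
manip.move_pose([s[0]-.011,s[1],.203],O); manip.wait(.4)
w,im=shot("wrist","pics/s1.png"); np.savez("s1.npz",**w); print(manip.get_obs()["time_s"],proj(w,[[*s,.116],[*s,.082]]))
E
```

```text
False [ 0.51136126 -0.16731426  0.00980825]
0.02293384217047246 78.15434217453003 [ 0.51124911 -0.16731537  0.01002642] [-1.65214412  0.98943234  5.94184453]
0.02303912231915917 78.34190748631954 [-0.14939344  0.20708865 -0.74040455]
11.5667 [[283.91456273 225.01580755]
 [283.7546788  209.78979624]]
```

View pics/s1.png

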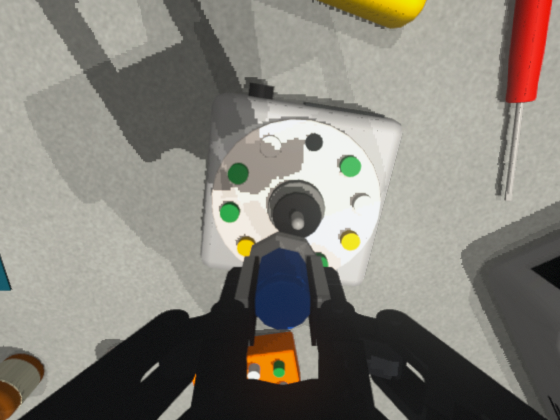

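The blue cap is in the hand at (282,290); the silver mixer with white carousel is below, with the shaft inside the black collar at about (297,220). Zooming on the shaft.

```bash
python3 - <<'E'
from h import *
a=cv2.imread("pics/s1.png")
c=cv2.resize(a[175:245,260:340],None,fx=8,fy=8,interpolation=0);cv2.imwrite("pics/s1c.png",c)
g=cv2.cvtColor(a,6)
for v in range(204,234): print(v,g[v,286:310])
E
```

```text
204 [58 57 58 59 58 59 59 58 60 61 60 61 61 61 60 62 62 62 63 63 64 64 64 65]
205 [56 58 58 58 59 59 59 59 59 59 59 60 61 62 61 60 62 62 63 63 63 64 64 65]
206 [56 57 59 59 58 59 59 59 58 60 61 61 60 60 63 61 62 61 63 63 62 63 63 64]
207 [57 57 57 57 57 59 57 58 59 59 60 59 60 62 61 61 61 62 63 62 63 62 65 64]
208 [58 58 57 57 57 54 54 54 54 57 59 60 61 61 63 60 61 63 63 62 63 63 62 63]
209 [56 57 57 57 56 49 49 49 49 53 59 60 60 60 60 62 60 61 63 63 62 62 63 63]
210 [55 56 56 56 53 49 49 48 50 54 60 61 61 61 61 61 61 61 62 61 62 63 63 63]
211 [56 57 56 51 51 49 49 53 61 67 74 74 73 67 63 62 61 62 63 62 63 63 62 62]
212 [56 56 54 48 49 47 52 64 76 84 87 88 85 80 75 68 63 61 62 61 62 63 63 65]
213 [55 55 53 47 47 51 62 77 85 89 89 89 88 87 85 78 67 62 62 61 62 61 63 63]
214 [55 56 54 47 48 59 74 84 86 89 89 89 89 87 88 86 76 64 62 61 62 61 61 62]
215 [56 55 52 48 52 65 80 84 87 88 89 90 89 88 87 89 83 69 62 61 61 61 62 63]
216 [56 56 53 48 54 70 80 84 86 88 88 90 90 89 88 89 85 75 62 61 61 62 62 62]
217 [57 57 53 49 54 69 81 84 87 91 94 97 98 97 94 90 89 79 62 60 60 60 62 64]
218 [ 54
[... 839 characters left out ...]
3  61  92 131 154 168 178 185 187 186 183 175 153 114
  67  58  60  59  60  60]
227 [ 51  51  51  52  52  53  74 113 145 160 171 177 179 178 173 158 124  83
  60  60  59  60  59  60]
228 [ 51  50  52  51  52  51  58  82 116 133 150 162 164 159 144 120  84  61
  58  58  59  59  60  61]
229 [ 51  50  51  52  50  51  53  57  68  85 105 124 127 116  89  71  60  58
  59  58  59  60  59  60]
230 [51 50 51 51 52 52 52 50 54 57 62 67 69 65 59 58 56 58 57 57 59 58 59 60]
231 [49 50 50 52 52 51 50 53 52 54 54 56 55 55 56 57 55 57 56 58 59 59 59 60]
232 [53 51 52 50 50 50 53 52 52 52 53 54 56 55 55 56 57 57 57 57 58 59 58 59]
233 [66 63 58 55 53 53 53 52 52 53 54 54 53 55 55 55 57 56 58 57 58 58 59 63]
```

View pics/s1c.png

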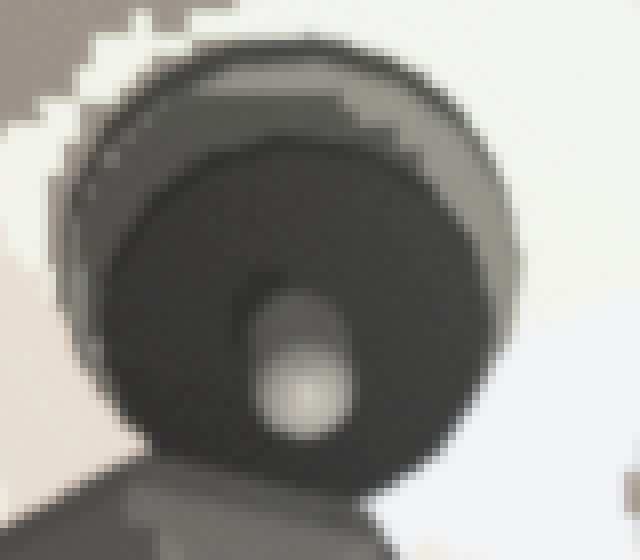

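```bash
python3 - <<'E'
from h import *
w=dict(np.load("s1.npz"))
for q,z in [((297.6,223.1),.111),((297.6,210.9),.097),((297.6,210.9),.102),((297.6,210.9),.092)]: print(q,z,onz(w,q,z).round(4))
s=onz(w,(297.6,223.1),.111)
print("sphere r px",[np.abs(proj(w,s+np.array(d))-proj(w,s)).round(1) for d in([0,.005,0],[.0035,0,.0035])])
# hover: cap underside = TCP-.0068 ; put underside 10 mm above tip
O=[np.pi,0,np.pi-.03]; tx,ty=s[0]+.0001,s[1]
manip.move_pose([tx,ty,.175],O); manip.servo_line([tx,ty,.1345],velocity=.1); manip.wait(.4)
o=manip.get_obs();print(o["tool_pos"],o["time_s"],o["contact_force"])
w,im=shot("wrist","pics/h1.png");np.savez("h1.npz",**w)
p,im2=shot("side","pics/h2.png"); u=proj(p,[tx,ty,.12])[0].astype(int);print(u)
a=cv2.resize(im2[u[1]-40:u[1]+30,u[0]-40:u[0]+40,::-1],(640,560),interpolation=0)
cv2.imwrite("pics/h2c.png",a); print(proj(p,[[tx,ty,.116],[tx,ty,.1277]]))
E
```

```text
(297.6, 223.1) 0.111 [0.5238 0.2126 0.111 ]
(297.6, 210.9) 0.097 [0.5189 0.2133 0.097 ]
(297.6, 210.9) 0.102 [0.5171 0.2131 0.102 ]
(297.6, 210.9) 0.092 [0.5207 0.2135 0.092 ]
sphere r px [array([[6.5, 0.2]]), array([[0.3, 6. ]])]
[0.52407404 0.212654   0.13484333] 12.7833 [-0.48750896 -0.62940714 -0.86435812]
[235 171]
[[235.81526373 173.14707747]
 [235.51983412 169.60208083]]
```

View pics/h2c.png

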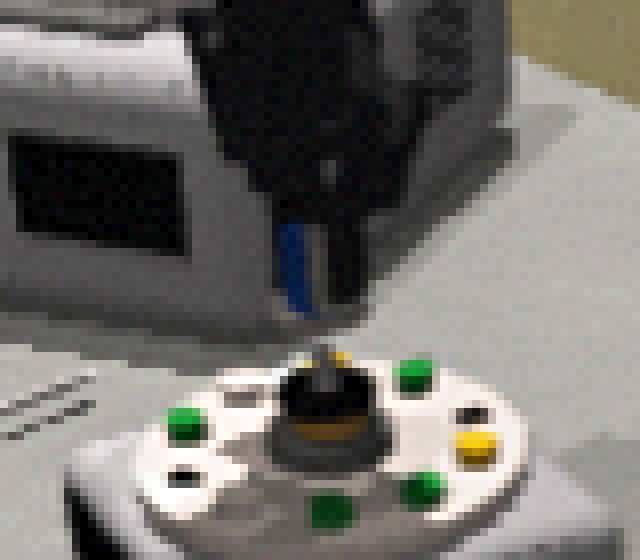

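View pics/h1.png

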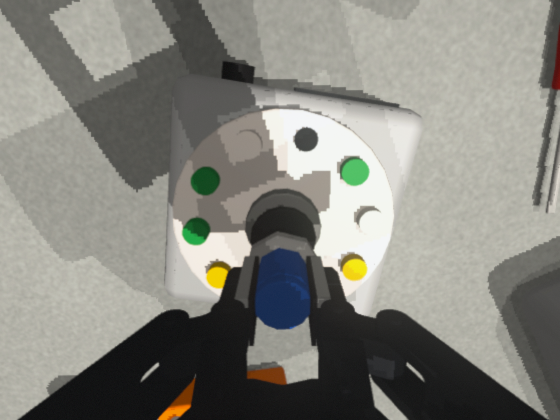

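Alignment is consistent: side view has the shaft at (235.4,174), predicted (235.8,173). Wrist view has the cap centred over the collar at (283,230). The shaft foot puts the collar top about 19 mm below the tip. Pressing now.

```bash
python3 - <<'E'
from h import *
tx,ty=.5239,.2126
manip.servo_line([tx,ty,.125],velocity=.04); manip.wait(.3)
f0=np.array(manip.get_obs()["contact_force"]);print("f0",f0)
h=manip.servo_line([tx,ty,.114],velocity=.01,stop_force=9.5); o=manip.get_obs()
f=np.array(o["contact_force"])-f0;print("teeth",h,f,o["torque"],o["tool_pos"])
if not h and abs(f[0])<4 and abs(f[1])<4:
    th=12.6-f[2]
    h=manip.servo_line([tx,ty,.095],velocity=.01,stop_force=th); o=manip.get_obs()
    print("collar",h,th,np.array(o["contact_force"])-f0,o["tool_pos"]); manip.wait(.2)
    o=manip.get_obs();print(np.array(o["contact_force"])-f0,o["tool_pos"],o["grip_width"],o["time_s"])
E
```

```text
f0 [ 0.17137403  0.30840954 -0.37263964]
teeth False [-3.45746901  0.30349662  5.67321938] [0.28914259 0.50353913 0.02910673] [0.52374518 0.21288286 0.11436014]
collar True 6.926780621628455 [-1.24363495  0.07946837  3.80259782] [0.52362561 0.21292203 0.10372137]
[-0.03600192  0.21800299  3.76807821] [0.5236198  0.21295053 0.10370943] 0.022847295276241873 16.1417
```

```bash
python3 - <<'E'
from h import *
tx,ty=.5239,.2126; f0=np.array([.17,.31,-.37]); z=manip.get_obs()["tool_pos"][2]
for i in range(12):
    f=(np.array(manip.get_obs()["contact_force"])-f0)[2]
    z-=.0005
    h=manip.servo_line([tx,ty,z],velocity=.01,stop_force=13-f); o=manip.get_obs()
    F=np.array(o["contact_force"])-f0; print(h,"%.4f"%z,F.round(2),np.round(o["tool_pos"],4),round(o["grip_width"],4))
    if h or F[2]>9: break
manip.wait(.1);o=manip.get_obs();print((np.array(o["contact_force"])-f0).round(2),o["time_s"])
E
```

```text
False 0.1032 [-2.25  1.64  7.46] [0.5237 0.2129 0.1036] 0.023
False 0.1027 [-3.97  1.23 10.37] [0.5237 0.2129 0.1034] 0.0229
[-4.05  0.36 10.91] 16.7417
```

```bash
python3 - <<'E'
from h import *
tx,ty=.5239,.2126; f0=np.array([.17,.31,-.37])
h=manip.servo_line([tx,ty,.10235],velocity=.01,stop_force=3.5); manip.wait(.15); o=manip.get_obs()
print(h,(np.array(o["contact_force"])-f0).round(2),np.round(o["tool_pos"],4),round(o["grip_width"],4),o["time_s"])
E
```

```text
False [-4.21  0.58 12.18] [0.5237 0.2129 0.1033] 0.023 17.1417
```

```bash
python3 - <<'E'
from h import *
tx,ty=.5239,.2126; f0=np.array([.17,.31,-.37])
h=manip.servo_line([tx,ty,.1020],velocity=.01,stop_force=3); manip.wait(.15); o=manip.get_obs()
print(h,(np.array(o["contact_force"])-f0).round(2),np.round(o["tool_pos"],5))
manip.grip(.05); manip.wait(.3); o=manip.get_obs(); print((np.array(o["contact_force"])-f0).round(2),o["tool_pos"],o["grip_width"])
z=o["tool_pos"][2]
manip.servo_line([o["tool_pos"][0],o["tool_pos"][1],z+.09],velocity=.08); manip.wait(.4)
w,im=shot("wrist","pics/e1.png");np.savez("e1.npz",**w)
t=im.copy();t[im[:,:,2]<90]=0
from fit import fit
print(np.round(fit(w,t,.129)[0],2),"px",proj(w,[[.5238,.2128,.129]]),manip.get_obs()["time_s"])
p,s=shot("side","pics/e2.png")
u=(235,171);a=cv2.resize(s[u[1]-35:u[1]+35,u[0]-25:u[0]+25,::-1],(400,560),interpolation=0)
v=proj(w,[.5238,.2128,.11])[0].astype(int);b=cv2.resize(im[v[1]-70:v[1]+70,v[0]-50:v[0]+50,::-1],(400,560),interpolation=0)
cv2.imwrite("pics/e.png",np.hstack([a,b]))
E
```

```text
False [-4.53  0.31 14.2 ] [0.52376 0.21289 0.10304]
[-0.38 -1.17  0.82] [0.52388576 0.21255576 0.10191962] 0.049880060061138015
[  0.62 524.43 211.4   25.89  10.94] px [[283.35802237 224.07233568]] 19.9417
```

View pics/e.png

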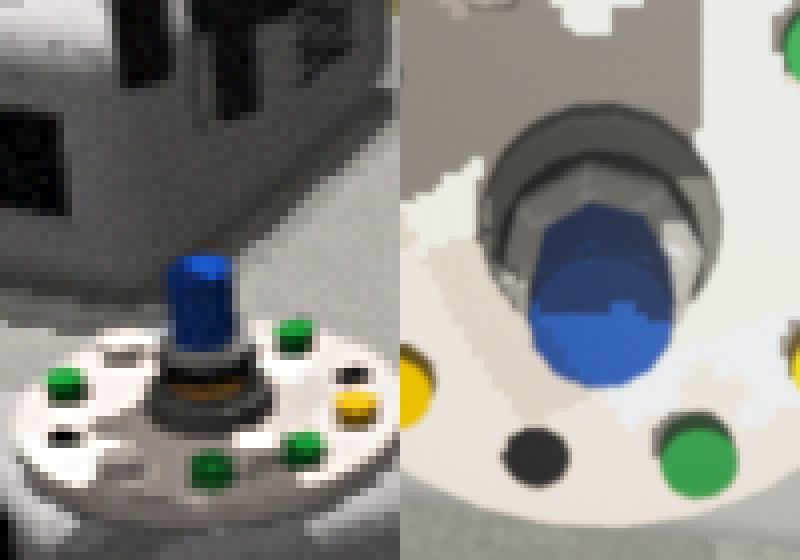

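Side and wrist views show the cap upright on the shaft, flange bearing on the black collar, gripper clear. The final push was 14.2 N, inside 11–15.

```bash
python3 -c "
from station import manip
print(manip.close_job())"
```

```text
the job is handed in; nothing more can be done
None
```

The blue cap is pressed upright onto the mixer shaft and bears on the squeezed collar; the last push was 14.2 N (you asked for about 13 N, limit 11 to 15), I let go with the gripper clear, and handed the job in at about 20 s.

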